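# Open the push-to-open ink cupboard

### The job

The printer needs ink: open the narrower of the two white cupboards. With your fingertips, gently press its door in near the free edge until the catch lets go, take your hand away so that the spring throws the door ajar, then push it from behind with the outside of your fingers until it stands wide open, about square to the cupboard's front. Do not grip the door, do not pick anything up, keep the wide cupboard shut and leave the things standing about where they are.

Things in the scene. Friction and masses are not known exactly. Their poses are not given: they have to be found in the camera images.
- narrow: the narrower of two white handleless push-to-open cupboards fixed side by side on the counter (which is left varies): 200 mm wide (its y), 200 deep (x), 240 high. Origin: centre of its underside; its -x looks out of its front to the robot, +y is left as the robot sees it. Shut door's outer face at x = -100 mm; carcass (16 mm walls, closed roof) begins at x = -78 mm. It holds boxed ink
- narrow_door (a joint): hinge angle of the narrow door, rad: 0 shut on its catch, negative pressed in, positive open towards the robot, 1.57 square to the front, stop at 1.66. The spring throws it to about 0.3 rad (60 mm at the free edge) within about 1 s and it stays there; from there on the hinge is just stiff (0.08 N m), so the door stays where it is left. Pushed shut again it does not catch: it springs ajar again
- narrow_press (a point): the place to press: on the outer face of the narrow door, 30 mm from its free right edge, 35 mm below its top edge; moves with the door. x axis: through the panel from outside to inside, y: along the panel to the hinge, z up. The touch catch and its spring sit behind this edge, lower down: about 5 N here pushes the door in; at about 2.7 mm the catch lets go, at 4.5 mm it meets a stop; it springs out as the push goes
- narrow_hinge (a point): top of the narrow door's upright hinge line: the door's left upper corner on its outer face, 240 mm above the counter; two steel hinge knuckles show along this edge. The door is a plain white panel 16 mm thick, 200 mm wide and 240 mm high that covers the cupboard's whole front
- wide: the wider white handleless cupboard of the same make, 300 mm wide, 200 mm deep, 240 mm high, fixed; origin and axes as for the narrow one. It has the same touch catch at its right edge
- wide_door (a joint): hinge angle of the wide cupboard's door in rad, 0 shut; it too springs open if its right edge is pressed in by 3 to 4 mm
- jar: ornamental lidded blue ceramic ginger jar, 88 mm across, 144 mm tall, standing on top of the narrow cupboard towards its back; origin at the centre of its foot
- pen_cup: dark steel pen cup 72 mm across, 100 mm tall, with pens rising to 145 mm, on top of the wide cupboard; origin at the centre of its foot
- note_block: block of white note paper, 76 x 76 x 35 mm, on top of the wide cupboard; origin at the centre of its underside
- mug: white ceramic mug, 80 mm across, 92 mm tall, on the counter just outside the hinge side of the narrow cupboard, about 210 mm in front of that cupboard's centre; origin at the centre of its foot
- stapler: black stapler, 145 x 36 x 50 mm, on the counter in front of the wide cupboard; origin at the centre of its underside
- tape: black desk tape dispenser, 130 x 55 x 83 mm, on the left part of the counter; origin at the centre of its underside
- ink_box: small cardboard box 115 x 60 x 45 mm, on the right part of the counter; origin at the centre of its underside

How it is judged:
By the outcome, as a careful person would: the job done as asked, in the order asked, and still so for the second after the job is handed in, with the robot touching nothing.
It also fails if it takes over 48 s, if anything falls off the work surface, if the arm or the gripper's body presses on something with over 40 N, if the wrist force passes 120 N, or if a joint passes its speed limit or range.

### The arm

A 6-joint arm with a two-finger parallel gripper is mounted at the origin on the work surface. World frame = base frame: x ahead of the robot, y to its left, z up, the work surface at z = 0. Lengths are in mm, angles in rad, forces in N, time in s.
With the tool pointing down it reaches from about 250 to 800 mm from the base axis. Payload 8.5 kg.
Tool frame: the origin (TCP) lies between the finger pads; the fingertips stand 19 mm ahead of it and the grasp point (between the pads) is the TCP; z points along the fingers, y is the line along which they close (so a half turn about z gives the same grasp; the last joint's range is limited). The gripper opens to 85 mm and grips with 20 to 120 N. Pads are 22 mm wide; open, the fingers measure 114 mm over their backs; the gripper's body (76 mm by 85 mm) begins 54 mm behind the grasp point. The pads swing forward as they close: fully open they stand 13 mm farther back than shut.
Start: joints at [1.274, 0.238, -0.013, 1.319, 0, 1.571], TCP at [153.528, 502.006, 250.276] pointing down, gripper open.
Joint ranges: [-2.66, 2.66], [-1.03, 1.9], [-1.14, 1.46], [-1.82, 2.27], [-1.45, 1.34], [-3.14, 3.14]. Speed limits (rad/s): [2.22, 2.22, 2.79, 3.14, 3.14, 3.14].

### API

Orientations are given as a unit quaternion [x, y, z, w].
In Python, from bench import observe, read_camera, camera_info, sign_off, cut_out, landmark_of gives the robot as it stands. The module is installed in compiled form; this text tells all that it offers.
- The arm moves only by the tool move_arm, never from a script. Its arguments are lists of equal length, an entry for each row: "dr": the turn, a rotation vector about the world's x, y, z in rad, a list of three; "linear": the shift along the world's x, y, z in units of 25 mm (1.0 is 25 mm), a list of three; "gripper": the finger opening in mm, from 0 to 85.4. In form: {"dr": [[wx, wy, wz], ...], "linear": [[tx, ty, tz], ...], "gripper": [gripper, ...]}. A call has 1 to 8 rows; each row is the pose to reach, as a shift and turn from the pose commanded when the call began; what a row does not reach only later rows make up. A row lasts 1/12 s, in which the tool goes at most 41.7 mm and 7.16 degrees, less where a joint would pass 70% of its speed; a pose out of reach is approached as far as the arm can. A call with a gripper value outside its range is refused whole. The fingers move at their own pace and stop on an object; "force" is the grip in N (left out, the last holds). Time passes only in rows, so rows that repeat a pose let the fingers close. It gives the time, the measured TCP pose, the force, the opening and the grip force at its end, in the units of the state.
- observe(): the state, without advancing time (a new reading comes with each control period).
- read_camera(name): name is "scene" or "top" or "wrist"; returns the picture (384x512x3 uint8, red, green, blue); there is no depth.
- camera_info(name): a dict with "vertical_fov" (degrees; the focal length in pixels is half the picture's height over the tangent of half this angle, whatever the lens; pixels are square), "cx", "cy" (the principal point, pixels), "rvec" (rotation vector, rad) and "tvec" (3), from world to camera coordinates, as OpenCV has them; the wrist camera has in their place "T_tool_cam" (4x4, takes a point from camera to tool coordinates, whose origin is the TCP and whose axes are the flange's). Camera axes: x right, y down, z forward; pixel columns grow to the right and rows downward; lengths in mm; the calibration is good to about 2 mm. The wrist camera is an equidistant fisheye: a pixel r from the principal point sees the ray r / f radians off the axis. A picture is of the moment at which its call begins: read the wrist's pose just before it. camera_info takes no time and is no camera call.
- sign_off(): hands the job in; it is judged then, once.
Trained networks look in the newest picture that a camera, given by its name, has taken for a name from the list of things; names that differ only in an ending like _2 or _b are one class to them, and where a whole thing is asked for, a point or a joint stands for the part that bears it (a point fixed in the world has none). Each returns a list of dicts, best first, with "score" (0 to 1); they miss things now and then, are a little off and sometimes report something else, mostly with a low value. They report only what shows in the picture. A call takes as long as a camera call.
- cut_out(camera, query): "region" (384x512 bool, what is visible of it) and "rect" ([left, top, width, height] in pixels, round what is visible of it).
- landmark_of(camera, query): "point" ([row, column] in pixels: a listed point, or the origin of a listed thing).
The state is a dict: "time": time; "q": joint angles; "joint_vel": joint speeds; "effort": joint torques, N m; "ee_pos": TCP position; "eef_rot": TCP orientation; "force": force on the tool from outside, world axes, zero at the start; "ft_torque": the same for the moment, N m; "gripper_width": finger opening in mm; "grip_force": force on a finger pad.
Only numpy, scipy, OpenCV 4.12 (cv2) and the standard library are available. Lean on these libraries where they do the work, as an engineer would, in place of code of your own. Each camera call takes 0.05 s, during which the arm holds its last target. There are 200 camera calls.

## Working session

There is one attempt and no reset: what is moved stays moved. The work goes in short steps, Python scripts to look and compute and a tool call to move; the robot and the scene stay as the last step left them, time stands still between calls to the robot, and variables do not carry over. Pictures are saved under pics/ and viewed, at most 10 in all, crops included, and the job is handed in when it is done.

Besides the shell and the picture viewer there is one more tool, called after "Call:" as a command line: name --argument value ..., lists and objects as JSON in quotes. move_arm: Moves the arm, as the interface text tells. Its arguments: {"type":"object","properties":{"dr":{"type":"array","items":{"type":"array","items":{"type":"number"}}},"linear":{"type":"array","items":{"type":"array","items":{"type":"number"}}},"gripper":{"type":"array","items":{"type":"number"}},"force":{"type":"number"}},"required":["dr","linear","gripper"]}

```bash
mkdir -p pics; cat > h.py <<'E'
import numpy as np, cv2
from scipy.spatial.transform import Rotation as R
from bench import *
def cam(n):
    c=camera_info(n); f=192/np.tan(np.radians(c["vertical_fov"])/2)
    Rm=R.from_rotvec(c["rvec"]).as_matrix(); return f,c["cx"],c["cy"],Rm,np.array(c["tvec"])
def onplane(n,row,col,z):
    f,cx,cy,Rm,t=cam(n); d=Rm.T@np.array([(col-cx)/f,(row-cy)/f,1]); o=-Rm.T@t
    return o+d*(z-o[2])/d[2]
def proj(n,p):
    f,cx,cy,Rm,t=cam(n); q=Rm@np.array(p)+t; return (cy+f*q[1]/q[2],cx+f*q[0]/q[2])
E
python3 - <<'E'
from h import *
ims=[]
for n in("scene","top"):
    im=read_camera(n); cv2.imwrite(f"pics/{n}0.png",im[:,:,::-1])
    f,cx,cy,Rm,t=cam(n); print(n,f,cx,cy,(-Rm.T@t).round(),Rm[2].round(2))
    for q,z in(("narrow_press",205),("narrow_hinge",240),("narrow",0),("wide",0),("jar",240),("pen_cup",240),("mug",0),("stapler",0),("tape",0),("ink_box",0)):
        for r in landmark_of(n,q)[:2]:
            p=r["point"]; print(q,round(r["score"],2),np.round(p),onplane(n,*p,z).round())
s=observe();print(s["time"],s["ee_pos"],s["eef_rot"],s["force"],s["gripper_width"])
E
```

```text
scene 411.97437037847516 253.47064898140005 184.72918520233412 [ 316. -404. 1557.] [ 0.16  0.28 -0.95]
narrow_press 0.74 [150. 245.] [590. 127. 205.]
narrow_hinge 0.7 [110. 223.] [590. 290. 240.]
narrow 0.55 [148. 262.] [692. 179.   0.]
narrow 0.4 [131. 159.] [358. 460.   0.]
wide 0.96 [231. 293.] [ 621. -181.    0.]
jar 0.63 [120. 271.] [719. 168. 240.]
pen_cup 0.9 [201. 298.] [ 641. -137.  240.]
pen_cup 0.71 [134. 158.] [344. 320. 240.]
mug 0.73 [134. 190.] [464. 382.   0.]
stapler 0.65 [250. 226.] [ 364. -117.    0.]
tape 0.86 [133. 158.] [353. 455.   0.]
ink_box 0.97 [322. 257.] [ 334. -400.    0.]
top 402.7720450515198 260.5000454564777 190.18079772657248 [ 315.   -3. 1477.] [ 0.17  0.01 -0.99]
narrow_press 0.88 [175. 228.] [586. 117. 205.]
narrow_hinge 0.87 [173. 177.] [586. 274. 240.]
narrow 0.82 [162. 217.] [680. 179.   0.]
wide 0.93 [176. 312.] [ 623. -180.    0.]
wide 0.37 [254. 381.] [ 338. -421.    0.]
jar 0.6 [136. 210.] [708. 172. 240.]
pen_cup 0.6 [152. 304.] [ 652. -125.  240.]
pen_cup 0.16 [174. 309.] [ 580. -139.  240.]
mug 0.8 [220. 163.] [461. 375.   0.]
stapler 0.95 [248. 298.] [ 359. -120.    0.]
ink_box 0.77 [254. 379.] [ 338. -412.    0.]
1.1 [153.52259362 502.01059206 250.28758932] [ 1.47856247e-01  9.89008862e-01 -2.67567069e-05 -5.38430897e-06] [ 0.36195329 -0.18811251 -0.32252413] 84.98951076606328
```

View pics/scene0.png

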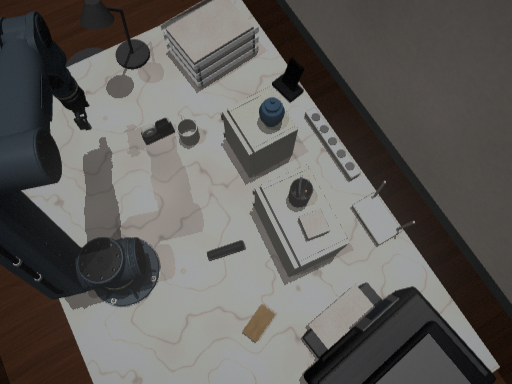

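View pics/top0.png

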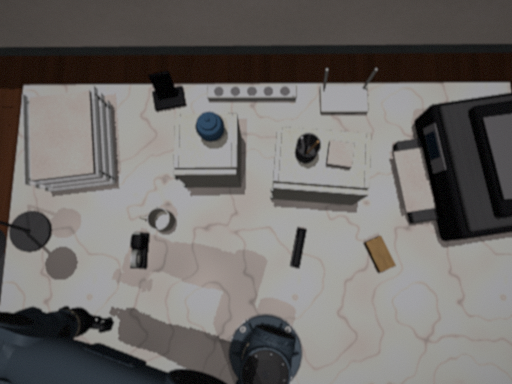

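```bash
python3 - <<'E'
from h import *
for n in("scene","top"):
    im=cv2.imread(f"pics/{n}0.png"); 
    r=[150,85,180,200] if n=="scene" else [150,110,180,150]
    c=im[r[1]:r[1]+r[3],r[0]:r[0]+r[2]]
    print(n,r); cv2.imwrite(f"pics/{n}0c.png",cv2.resize(c,None,fx=4 if n=="top" else 3,fy=4 if n=="top" else 3,interpolation=cv2.INTER_CUBIC))
E
```

```text
scene [150, 85, 180, 200]
top [150, 110, 180, 150]
```

View pics/top0c.png

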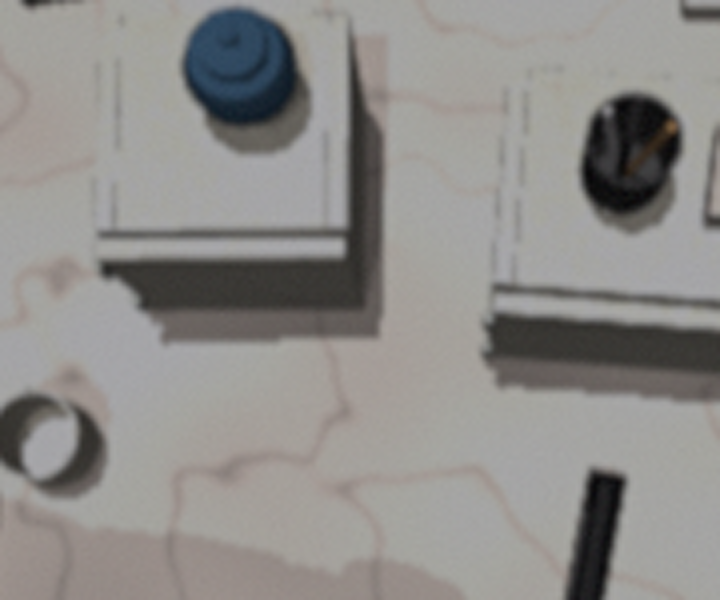

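The narrow cupboard is the left one, facing the robot with its yaw near 0. Its door's front top edge in the full top picture runs from about (row 175.7, col 175) at the hinge to (174.5, 236.7) at the free edge. The mug stands at (220, 163), clear of the swing, and the jar is at the back of the roof.

```bash
python3 - <<'E'
from h import *
for p in((175.5,175.2),(174.3,236.7),(168.5,174.8),(168.3,236.8)): print(onplane("top",*p,240).round(1))
im=cv2.cvtColor(cv2.imread("pics/top0.png"),cv2.COLOR_BGR2GRAY)
# dark line / face edge rows along door
for c in(180,190,200,210,220,230,235): print(c,im[164:182,c])
print(im[172,228:246])
print(im[172,168:182])
for n in("scene","top"):
  for y in(80,110,280): print(n,y,np.round(proj(n,(586,y,240)),1))
E
```

```text
[577.5 280.2 240. ]
[580.9  86.7 240. ]
[600.1 282.3 240. ]
[600.2  86.6 240. ]
180 [164 165 161 133  96 115 152 167 165 158 134  88  57  53  58  77 109 142]
190 [166 166 160 135 100 120 155 167 165 151 118  79  56  57  55  56  56  55]
200 [164 163 152 119  89 117 155 166 165 152 120  78  58  56  55  57  57  58]
210 [166 164 150 120  95 119 155 165 164 149 117  78  58  55  58  55  56  57]
220 [167 165 151 117  94 121 154 166 164 150 115  76  58  54  56  57  56  57]
230 [160 157 140 108  92 121 157 167 163 145 110  69  56  55  56  55  57  56]
235 [160 159 139 101  80 109 141 152 148 131  98  65  55  54  56  56  54  58]
[163 165 163 164 164 164 163 148 100  55  49  48  55  65  71  70  79 112]
[164 164 165 165 159 157 161 166 166 166 165 165 165 165]
scene 80 [156.7 251. ]
scene 110 [149.8 246.7]
scene 280 [112.2 223.4]
top 80 [172.7 238.8]
top 110 [172.7 229.3]
top 280 [172.9 175.4]
```

View pics/scene0c.png

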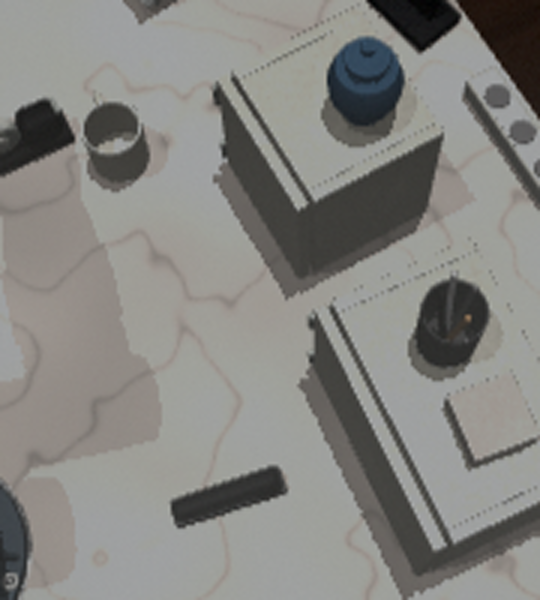

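Call:
move_arm --dr '[[0,0,-0.6],[0,0,-0.6],[0,0,-0.6],[0,0,-0.6],[0,0,-0.6],[0,0,-0.6],[0,0,-0.6],[0,0,-0.6]]' --linear '[[5,-7.5,2],[5,-7.5,2],[5,-7.5,2],[5,-7.5,2],[5,-7.5,2],[5,-7.5,2],[5,-7.5,2],[5,-7.5,2]]' --gripper '[0,0,0,0,0,0,0,0]'

```text
time: 1.77
ee_pos: [279.2, 313.8, 300.8]
eef_rot: [0.435, 0.901, 0.001, 0.0]
force: [-0.3, 0.8, -0.4]
gripper_width: 0.1
grip_force: 0.0
```

Call:
move_arm --dr '[[0,0,-0.67],[0,0,-0.67],[0,0,-0.67],[0,0,-0.67],[0,0,-0.67],[0,0,-0.67],[0,0,-0.67],[0,0,-0.67]]' --linear '[[5,-7.9,0],[5,-7.9,0],[5,-7.9,0],[5,-7.9,0],[5,-7.9,0],[5,-7.9,0],[5,-7.9,0],[5,-7.9,0]]' --gripper '[0,0,0,0,0,0,0,0]'

```text
time: 2.43
ee_pos: [403.9, 116.9, 299.7]
eef_rot: [0.706, 0.708, -0.0, -0.0]
force: [-0.7, 0.6, 1.2]
gripper_width: 0.0
grip_force: 0.0
```

```bash
python3 - <<'E'
from h import *
s=observe();print(s["time"],s["q"],s["ee_pos"],R.from_quat(s["eef_rot"]).as_matrix().round(2),s["force"],s["gripper_width"])
E
```

```text
2.4333 [ 2.81469959e-01  4.55551971e-02 -1.19876097e-01  1.40646141e+00
  3.84441037e-04  1.84951617e+00] [403.92819811 116.90960173 299.7197967 ] [[-0.  1. -0.]
 [ 1.  0.  0.]
 [ 0. -0. -1.]] [-0.73216207  0.60460032  1.18513463] 0.0228609939736659
```

Call:
move_arm --dr '[[0,-0.8,0],[0,-0.8,0],[0,-0.8,0],[0,-0.8,0],[0,-0.8,0],[0,-0.8,0],[0,-0.8,0],[0,-0.8,0]]' --linear '[[2,0,-2],[2,0,-2],[2,0,-2],[2,0,-2],[2,0,-2],[2,0,-2],[2,0,-2],[2,0,-2]]' --gripper '[0,0,0,0,0,0,0,0]'

```text
time: 3.1
ee_pos: [449.1, 117.7, 246.7]
eef_rot: [0.648, 0.655, 0.275, 0.275]
force: [-1.1, 0.6, -1.6]
gripper_width: 0.1
grip_force: 0.0
```

Call:
move_arm --dr '[[0,-0.75,0],[0,-0.75,0],[0,-0.75,0],[0,-0.75,0],[0,-0.75,0],[0,-0.75,0],[0,-0.75,0],[0,-0.75,0]]' --linear '[[2.8,0,-1.8],[2.8,0,-1.8],[2.8,0,-1.8],[2.8,0,-1.8],[2.8,0,-1.8],[2.8,0,-1.8],[2.8,0,-1.8],[2.8,0,-1.8]]' --gripper '[0,0,0,0,0,0,0,0]'

```text
time: 3.77
ee_pos: [583.8, 160.3, 271.4]
eef_rot: [0.571, 0.551, 0.415, 0.444]
force: [0.9, 0.3, -0.4]
gripper_width: 0.1
grip_force: 0.0
```

```bash
python3 - <<'E'
from h import *
im=read_camera("wrist");cv2.imwrite("pics/w1.png",im[:,:,::-1])
im=read_camera("top");cv2.imwrite("pics/t1.png",im[:,:,::-1])
s=observe();print(s["time"],s["q"],s["ee_pos"],R.from_quat(s["eef_rot"]).as_matrix().round(2),s["force"],s["gripper_width"])
c=camera_info("wrist");f=192/np.tan(np.radians(c["vertical_fov"])/2)
T=np.array(c["T_tool_cam"]);Rt=R.from_quat(s["eef_rot"]).as_matrix()
o=Rt@T[:3,3]+s["ee_pos"]
for q in("narrow_press","narrow_hinge"):
  for r in landmark_of("wrist",q)[:2]:
    v,u=r["point"];d=np.array([u-c["cx"],v-c["cy"]]);rr=np.hypot(*d);th=rr/f
    w=Rt@T[:3,:3]@np.array([*(d/rr*np.sin(th)),np.cos(th)])
    print(q,r["score"],r["point"],"on x=582:",(o+w*(582-o[0])/w[0]).round(1))
E
```

```text
3.8667 [ 0.51821698  0.14969247 -1.13436883 -0.97280115 -0.5462803   1.71988328] [584.69821569 161.27943483 270.46199008] [[ 0.05  0.26  0.96]
 [ 1.    0.   -0.05]
 [-0.02  0.97 -0.26]] [ 0.51719567 -0.53193968 -0.79174953] -0.05908458400297978
narrow_press 0.74 [301.7, 149.9] on x=582: [582.  124.3 205.5]
```

View pics/w1.png

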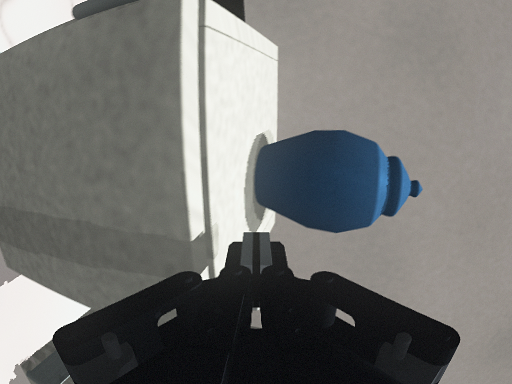

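The wrist picture shows the fingers, around (260, 270), in front of and above the narrow cupboard's top, with the jar beyond them. The horizontal tool pose was out of reach and nothing was touched. I'll back off and use a tilt of about 50°.

Call:
move_arm --dr '[[0,0,0],[0,0,0],[0,0.2,0.02],[0,0.43,0.05],[0,0.43,0.05],[0,0.43,0.05],[0,0.43,0.05],[0,0.43,0.05]]' --linear '[[-1.4,-0.5,0.4],[-2.8,-1,0.8],[-4.2,-1.8,1.2],[-4.2,-1.8,1.2],[-4.2,-1.8,1.2],[-4.2,-1.8,1.2],[-4.2,-1.8,1.2],[-4.2,-1.8,1.2]]' --gripper '[0,0,0,0,0,0,0,0]'

```text
time: 4.63
ee_pos: [475.5, 111.7, 304.0]
eef_rot: [0.635, 0.648, 0.293, 0.304]
force: [1.4, 0.8, 2.2]
gripper_width: 0.2
grip_force: 0.0
```

```bash
cat >> h.py <<'E'
def wr(qs,X=582):
    s=observe();read_camera("wrist")
    c=camera_info("wrist");f=192/np.tan(np.radians(c["vertical_fov"])/2)
    T=np.array(c["T_tool_cam"]);Rt=R.from_quat(s["eef_rot"]).as_matrix()
    o=Rt@T[:3,3]+s["ee_pos"]; print("cam",o.round())
    for q in qs:
      for r in landmark_of("wrist",q)[:2]:
        v,u=r["point"];d=np.array([u-c["cx"],v-c["cy"]]);rr=np.hypot(*d);th=rr/f
        w=Rt@T[:3,:3]@np.array([*(d/rr*np.sin(th)),np.cos(th)])
        print(q,round(r["score"],2),np.round(r["point"]),"on x=%g:"%X,(o+w*(X-o[0])/w[0]).round(1))
def st():
    s=observe();print(round(s["time"],2),s["q"].round(3) if hasattr(s["q"],"round") else s["q"],s["ee_pos"].round(1),s["force"].round(2));print(R.from_quat(s["eef_rot"]).as_matrix().round(3));return s
E
python3 - <<'E'
from h import *
st();wr(("narrow_press","narrow_hinge"))
E
```

```text
4.63 [ 0.419 -0.337 -0.792  0.291 -0.323  1.827] [475.5 111.7 304. ] [1.44 0.81 2.16]
[[-0.01   0.644  0.765]
 [ 1.     0.024 -0.007]
 [-0.022  0.765 -0.644]]
cam [381. 186. 383.]
narrow_press 0.79 [173. 248.] on x=582: [582.  124.3 205.3]
narrow_hinge 0.27 [174. 249.] on x=582: [582.  124.  206.7]
```

Call:
move_arm --dr '[[0,0,0],[0,0,0],[0,0,0],[0,0,0],[0,0,0],[0,0,0]]' --linear '[[0.4,0.25,-2],[1,0.25,-3.9],[1.8,0.25,-3.9],[2.4,0.25,-3.9],[2.4,0.25,-3.9],[2.4,0.25,-3.9]]' --gripper '[0,0,0,0,0,0]'

```text
time: 5.28
ee_pos: [536.0, 118.2, 202.0]
eef_rot: [0.634, 0.647, 0.292, 0.306]
force: [-0.5, -0.3, -0.2]
gripper_width: 0.0
grip_force: 0.0
```

```bash
python3 - <<'E'
from h import *
st();wr(("narrow_press","narrow_hinge"))
E
```

```text
5.28 [ 0.366 -0.071 -0.94  -0.136 -0.287  1.787] [536.  118.2 202. ] [-0.51 -0.29 -0.22]
[[-0.009  0.642  0.767]
 [ 1.     0.026 -0.009]
 [-0.026  0.766 -0.642]]
cam [441. 193. 280.]
narrow_press 0.67 [235. 310.] on x=582: [582.  120.7 206. ]
```

Call:
move_arm --dr '[[0,0,0],[0,0,0],[0,0,0],[0,0,0],[0,0,0]]' --linear '[[0.2,0,0.12],[0.4,0,0.12],[0.5,0,0.12],[0.6,0,0.12],[0.6,0,0.12]]' --gripper '[0,0,0,0,0]'

```text
time: 5.85
ee_pos: [552.5, 118.5, 207.0]
eef_rot: [0.633, 0.647, 0.294, 0.307]
force: [0.5, -0.8, -0.2]
gripper_width: 0.3
grip_force: 0.0
```

Call:
move_arm --dr '[[0,0,0],[0,0,0],[0,0,0],[0,0,0]]' --linear '[[0.06,0,0],[0.12,0,0],[0.16,0,0],[0.16,0,0]]' --gripper '[0,0,0,0]'

```text
time: 6.18
ee_pos: [556.2, 118.5, 206.6]
eef_rot: [0.634, 0.647, 0.293, 0.307]
force: [-0.7, -0.5, -0.8]
gripper_width: 0.1
grip_force: 0.0
```

Call:
move_arm --dr '[[0,0,0],[0,0,0],[0,0,0]]' --linear '[[0.06,0,0],[0.12,0,0],[0.12,0,0]]' --gripper '[0,0,0]'

```text
time: 6.43
ee_pos: [559.3, 118.5, 206.8]
eef_rot: [0.633, 0.647, 0.294, 0.307]
force: [-0.9, -0.3, -0.1]
gripper_width: -0.0
grip_force: 0.0
```

Call:
move_arm --dr '[[0,0,0],[0,0,0],[0,0,0]]' --linear '[[0.04,0,0],[0.08,0,0],[0.08,0,0]]' --gripper '[0,0,0]'

```text
time: 6.68
ee_pos: [561.2, 118.5, 206.8]
eef_rot: [0.634, 0.647, 0.293, 0.307]
force: [0.6, -0.3, -0.1]
gripper_width: -0.4
grip_force: 0.0
```

Call:
move_arm --dr '[[0,0,0],[0,0,0],[0,0,0]]' --linear '[[0.04,0,0],[0.08,0,0],[0.08,0,0]]' --gripper '[0,0,0]'

```text
time: 6.93
ee_pos: [563.0, 118.4, 206.6]
eef_rot: [0.634, 0.647, 0.293, 0.306]
force: [-0.9, -0.6, 0.9]
gripper_width: 0.1
grip_force: 0.6
```

Call:
move_arm --dr '[[0,0,0],[0,0,0],[0,0,0]]' --linear '[[0.04,0,0],[0.06,0,0],[0.06,0,0]]' --gripper '[0,0,0]'

```text
time: 7.18
ee_pos: [564.4, 118.4, 206.5]
eef_rot: [0.634, 0.647, 0.293, 0.306]
force: [-4.1, -0.1, 1.3]
gripper_width: 0.2
grip_force: 1.7
```

Call:
move_arm --dr '[[0,0,0],[0,0,0],[0,0,0]]' --linear '[[0.03,0,0],[0.06,0,0],[0.06,0,0]]' --gripper '[0,0,0]'

```text
time: 7.43
ee_pos: [566.0, 118.5, 206.6]
eef_rot: [0.634, 0.647, 0.293, 0.306]
force: [-3.0, 0.3, 1.8]
gripper_width: -0.1
grip_force: 1.7
```

Call:
move_arm --dr '[[0,0,0],[0,0,0]]' --linear '[[0.04,0,0],[0.04,0,0]]' --gripper '[0,0]'

```text
time: 7.6
ee_pos: [567.1, 118.5, 206.6]
eef_rot: [0.634, 0.647, 0.293, 0.306]
force: [-2.7, 0.6, 1.1]
gripper_width: -0.1
grip_force: 1.6
```

Call:
move_arm --dr '[[0,0,0],[0,0,0],[0,0,0],[0,0,0],[0,0,0],[0,0,0],[0,0,0],[0,0,0]]' --linear '[[-1.5,0,0],[-3,0,0],[-4.5,0,0.5],[-5,0,1.5],[-5,0,3],[-5,0,4],[-5,0,4],[-5,0,4]]' --gripper '[0,0,0,0,0,0,0,0]'

```text
time: 8.27
ee_pos: [442.8, 119.0, 309.3]
eef_rot: [0.633, 0.646, 0.296, 0.307]
force: [0.1, 0.1, -1.2]
gripper_width: -0.1
grip_force: 0.0
```

```bash
python3 - <<'E'
from h import *
st()
im=read_camera("scene");cv2.imwrite("pics/s2.png",cv2.resize(im[85:285,150:350,::-1],None,fx=3,fy=3))
im=read_camera("top");a=im[110:260,150:330,::-1]
cv2.imwrite("pics/t2.png",np.vstack([cv2.resize(a,(480,400))]))
b=cv2.resize(cv2.imread("pics/s2.png"),(400,400));cv2.imwrite("pics/st2.png",np.hstack([b,cv2.resize(a,(400,400))]))
E
```

```text
8.27 [ 0.501 -0.399 -0.808  0.349 -0.386  1.884] [442.8 119.  309.3] [ 0.14  0.13 -1.2 ]
[[-0.009  0.637  0.771]
 [ 1.     0.023 -0.007]
 [-0.023  0.771 -0.637]]
```

View pics/st2.png

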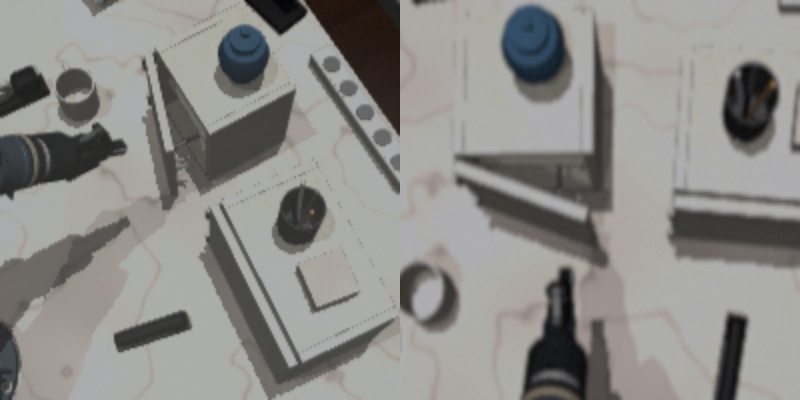

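The door stands ajar. In the top half of the picture its free corner is near (587, 220), which is about x=522, y=90, and nothing else has moved. Next I'll point the tool down, turn it so a finger back faces the door, and go over the gap.

Call:
move_arm --dr '[[0,0.88,0],[0,0.88,0],[0,0.88,0],[0,0.88,0],[0,0.88,0],[0,0.88,0],[0,0.88,0],[0,0.88,0]]' --linear '[[0,0,0.4],[0,0,0.4],[0,0,0.4],[0,0,0.4],[0,0,0.4],[0,0,0.4],[0,0,0.4],[0,0,0.4]]' --gripper '[0,0,0,0,0,0,0,0]'

```text
time: 9.03
ee_pos: [444.0, 118.3, 313.0]
eef_rot: [0.699, 0.715, -0.009, -0.002]
force: [-1.4, -0.6, -1.6]
gripper_width: 0.3
grip_force: 0.0
```

Call:
move_arm --dr '[[0,0,0.93],[0,0,0.93],[0,0,0.93],[0,0,0.93],[0,0,0.93],[0,0,0.93],[0,0,0.93],[0,0,0.93]]' --linear '[[0,-1.5,0],[0,-1.5,0],[0,-1.5,0],[0,-1.5,0],[0,-1.5,0],[0,-1.5,0],[0,-1.5,0],[0,-1.5,0]]' --gripper '[0,0,0,0,0,0,0,0]'

```text
time: 9.7
ee_pos: [441.8, 80.7, 314.6]
eef_rot: [0.3, 0.954, -0.004, 0.002]
force: [0.9, 0.2, 0.4]
gripper_width: -0.0
grip_force: 0.0
```

Call:
move_arm --dr '[[0,0,0.93],[0,0,0.93],[0,0,0.93],[0,0,0.93],[0,0,0.93],[0,0,0.93],[0,0,0.93],[0,0,0.93]]' --linear '[[0,0,0],[0,0,0],[0,0,0],[0,0,0],[0,0,0],[0,0,0],[0,0,0],[0,0,0]]' --gripper '[0,0,0,0,0,0,0,0]'

```text
time: 10.37
ee_pos: [441.8, 80.8, 314.6]
eef_rot: [-0.16, 0.987, -0.001, 0.003]
force: [-0.8, 0.3, -0.3]
gripper_width: 0.4
grip_force: 0.0
```

```bash
python3 - <<'E'
from h import *
st()
for p in((192.5,234),): print(onplane("top",*p,240).round(1))
E
```

```text
10.37 [ 0.182  0.088 -0.035  1.442 -0.003 -0.139] [441.8  80.8 314.6] [-0.75  0.27 -0.33]
[[-0.949 -0.316  0.006]
 [-0.316  0.949 -0.002]
 [-0.005 -0.003 -1.   ]]
[523.   94.5 240. ]
```

Call:
move_arm --dr '[[0,0,0.9],[0,0,0.9],[0,0,0.9],[0,0,0.9],[0,0,0.9],[0,0,0.9],[0,0,0.9],[0,0,0.9]]' --linear '[[5.35,0.8,0],[5.35,0.8,0],[5.35,0.8,0],[5.35,0.8,0],[5.35,0.8,0],[5.35,0.8,0],[5.35,0.8,0],[5.35,0.8,0]]' --gripper '[0,0,0,0,0,0,0,0]'

```text
time: 11.03
ee_pos: [575.8, 100.7, 313.8]
eef_rot: [-0.573, 0.819, 0.002, 0.003]
force: [0.4, 0.5, -0.3]
gripper_width: 0.4
grip_force: 0.0
```

```bash
python3 - <<'E'
from h import *
s=st()
im=read_camera("wrist");cv2.imwrite("pics/w3.png",im[:,:,::-1])
E
```

```text
11.03 [ 0.17   0.331  0.279  1.515  0.006 -1.051] [575.8 100.7 313.8] [ 0.44  0.47 -0.31]
[[-0.342 -0.94   0.002]
 [-0.94   0.342  0.006]
 [-0.006 -0.    -1.   ]]
```

View pics/w3.png

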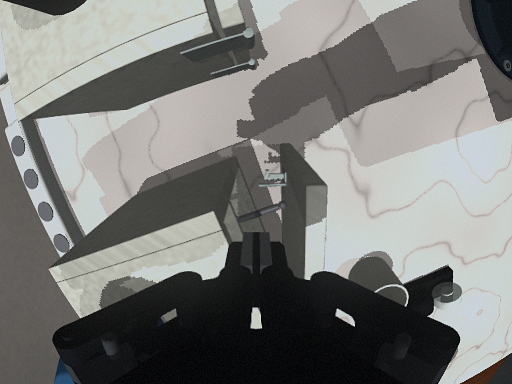

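The fingertips at (258, 235) sit over the gap between the carcass front, near column 235, and the door's inside, near column 283. Going down.

Call:
move_arm --dr '[[0,0,0],[0,0,0],[0,0,0],[0,0,0],[0,0,0],[0,0,0]]' --linear '[[0,0,-1],[0,0,-2],[0,0,-2.6],[0,0,-3.2],[0,0,-3.6],[0,0,-3.6]]' --gripper '[0,0,0,0,0,0]'

```text
time: 11.58
ee_pos: [574.5, 100.6, 223.3]
eef_rot: [-0.57, 0.822, 0.002, 0.002]
force: [1.2, 0.5, -0.5]
gripper_width: -0.0
grip_force: 0.0
```

```bash
python3 - <<'E'
import numpy as np
# door opening plan: hinge H, contact d along door from hinge, finger centre 14.5+16 behind outer face
H=np.array([586,283]);
for th in np.arange(.3,1.66,.1):
    u=np.array([-np.sin(th),-np.cos(th)]); n=np.array([-np.cos(th),np.sin(th)])
    for d in (170,): 
        p=H+d*u-n*(16+14.5); print(round(th,2),p.round(0),((p-[576,101])/25).round(2))
E
```

```text
0.3 [565. 112.] [-0.44  0.42]
0.4 [548. 115.] [-1.12  0.54]
0.5 [531. 119.] [-1.79  0.73]
0.6 [515. 125.] [-2.43  0.98]
0.7 [500. 133.] [-3.05  1.29]
0.8 [485. 143.] [-3.63  1.67]
0.9 [472. 153.] [-4.17  2.1 ]
1.0 [459. 165.] [-4.66  2.58]
1.1 [448. 179.] [-5.11  3.11]
1.2 [439. 193.] [-5.5   3.68]
1.3 [430. 208.] [-5.83  4.29]
1.4 [424. 224.] [-6.09  4.92]
1.5 [419. 241.] [-6.3   5.58]
1.6 [415. 257.] [-6.43  6.26]
```

Call:
move_arm --dr '[[0,0,0],[0,0,0],[0,0,-0.05],[0,0,-0.1],[0,0,-0.15],[0,0,-0.25],[0,0,-0.35],[0,0,-0.35]]' --linear '[[-0.35,0.4,0],[-0.75,0.45,0],[-1.1,0.53,0],[-1.45,0.62,0],[-1.8,0.73,0],[-2.4,0.97,0],[-3.0,1.3,0],[-3.0,1.3,0]]' --gripper '[0,0,0,0,0,0,0,0]'

```text
time: 12.25
ee_pos: [498.2, 134.4, 227.9]
eef_rot: [-0.417, 0.909, 0.0, 0.005]
force: [1.3, -0.1, -0.3]
gripper_width: -0.0
grip_force: 0.0
```

```bash
python3 - <<'E'
from h import *
s=st()
im=read_camera("wrist")
b=read_camera("scene")[85:285,120:320]
cv2.imwrite("pics/st4.png",np.hstack([cv2.resize(im,(400,300)),cv2.resize(b,(300,300))])[:,:,::-1])
E
```

```text
12.25 [ 0.262  0.224 -0.09   1.247  0.002 -0.598] [498.2 134.4 227.9] [ 1.34 -0.1  -0.3 ]
[[-0.652 -0.758  0.009]
 [-0.758  0.652  0.005]
 [-0.009 -0.004 -1.   ]]
```

View pics/st4.png

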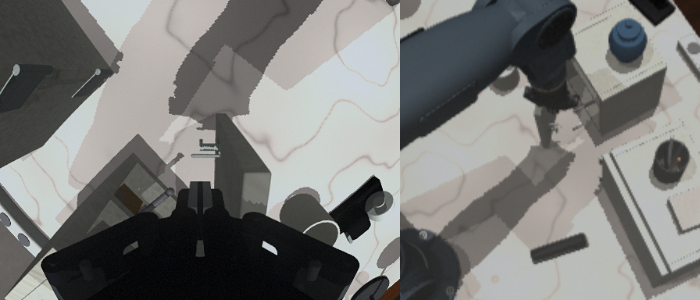

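The fingers at (205, 195) lie against the inside of the door at (235, 170), which is following them. Carrying on along the arc.

Call:
move_arm --dr '[[0,0,-0.05],[0,0,-0.1],[0,0,-0.15],[0,0,-0.2],[0,0,-0.25],[0,0,-0.3],[0,0,-0.35],[0,0,-0.4]]' --linear '[[-0.26,0.18,-0.1],[-0.52,0.36,-0.15],[-0.78,0.56,-0.15],[-1.04,0.76,-0.15],[-1.3,1.0,-0.15],[-1.56,1.24,-0.15],[-1.78,1.52,-0.15],[-2.0,1.8,-0.15]]' --gripper '[0,0,0,0,0,0,0,0]'

```text
time: 13.02
ee_pos: [451.3, 178.5, 223.3]
eef_rot: [-0.23, 0.973, -0.001, 0.005]
force: [0.5, -0.3, 0.5]
gripper_width: 0.2
grip_force: 0.3
```

Call:
move_arm --dr '[[0,0,-0.05],[0,0,-0.1],[0,0,-0.15],[0,0,-0.2],[0,0,-0.25],[0,0,-0.3],[0,0,-0.35],[0,0,-0.4]]' --linear '[[-0.18,0.28,0],[-0.36,0.56,0],[-0.54,0.86,0],[-0.72,1.16,0],[-0.85,1.48,0],[-0.96,1.8,0],[-1.05,2.1,0],[-1.12,2.4,0]]' --gripper '[0,0,0,0,0,0,0,0]'

```text
time: 13.68
ee_pos: [423.3, 238.8, 223.3]
eef_rot: [-0.032, 0.999, -0.002, 0.005]
force: [0.1, -0.8, 0.7]
gripper_width: -0.1
grip_force: 0.3
```

```bash
python3 - <<'E'
from h import *
s=st()
im=read_camera("wrist")
b=read_camera("top")[110:260,130:330]
cv2.imwrite("pics/st5.png",np.hstack([cv2.resize(im,(400,300)),cv2.resize(b,(400,300))])[:,:,::-1])
E
```

```text
13.68 [ 0.518  0.178 -0.162  1.224 -0.007  0.453] [423.3 238.8 223.3] [ 0.07 -0.78  0.67]
[[-0.998 -0.065  0.01 ]
 [-0.065  0.998 -0.003]
 [-0.009 -0.004 -1.   ]]
```

View pics/st5.png

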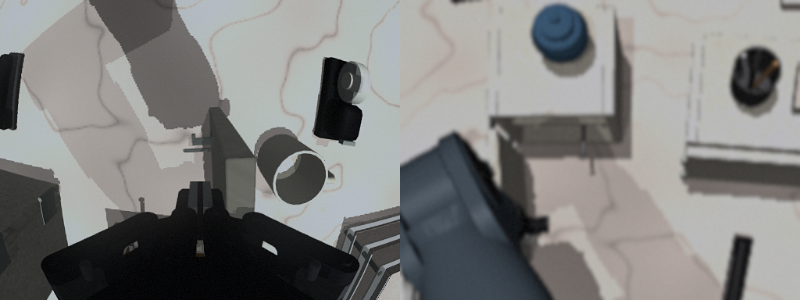

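The door stands nearly square in the right half, with its edge from about (500, 130) downward. The mug is clear of it in the left half at (295, 170). A last 13 mm, then I'll move off sideways and up.

Call:
move_arm --dr '[[0,0,-0.03],[0,0,-0.07],[0,0,-0.07],[0,0,-0.07]]' --linear '[[-0.05,0.25,0],[-0.1,0.45,0],[-0.12,0.54,0],[-0.12,0.54,0]]' --gripper '[0,0,0,0]'

```text
time: 14.12
ee_pos: [420.1, 252.0, 223.0]
eef_rot: [0.001, 1.0, -0.002, 0.004]
force: [0.3, -0.0, -0.6]
gripper_width: 0.1
grip_force: 0.0
```

Call:
move_arm --dr '[[0,0,0],[0,0,0],[0,0,0],[0,0,0],[0,0,0],[0,0,0],[0,0,0],[0,0,0]]' --linear '[[0,-0.5,0],[0,-1.5,0],[0,-2.5,0],[-0.5,-3.5,0.5],[-1.5,-4.5,1.5],[-2.5,-6,3],[-3,-8,4],[-3,-9,4]]' --gripper '[0,0,0,0,0,0,0,0]'

```text
time: 14.78
ee_pos: [345.7, 38.9, 321.1]
eef_rot: [0.001, 1.0, -0.002, 0.006]
force: [1.9, -0.6, 0.4]
gripper_width: -0.1
grip_force: 0.0
```

Call:
move_arm --dr '[[0,0,0],[0,0,0],[0,0,0],[0,0,0],[0,0,0],[0,0,0]]' --linear '[[0,-1.6,0],[0,-3.2,0],[0,-4.5,0],[0,-4.5,0],[0,-4.5,0],[0,-4.5,0]]' --gripper '[0,0,0,0,0,0]'

```text
time: 15.28
ee_pos: [346.6, -72.7, 318.8]
eef_rot: [0.003, 1.0, -0.002, 0.004]
force: [0.9, 0.6, 0.2]
gripper_width: -0.4
grip_force: 0.0
```

```bash
python3 - <<'E'
from h import *
s=st()
t=read_camera("top")
b=t[110:260,130:330]; a=read_camera("scene")[85:285,120:320]
cv2.imwrite("pics/st6.png",np.hstack([cv2.resize(a,(300,300)),cv2.resize(b,(400,300),interpolation=cv2.INTER_CUBIC)])[:,:,::-1])
for th in(1.4,1.5,1.57,1.64):
  print(th,np.round(proj("top",(586-200*np.sin(th),283-200*np.cos(th),240)),1))
for q,z in(("narrow_press",205),("mug",0),("jar",240),("stapler",0)):
  for r in landmark_of("top",q)[:1]: print(q,r["score"],onplane("top",*r["point"],z).round())
E
```

```text
15.28 [-0.205 -0.081 -0.195  1.448 -0.002 -0.199] [346.6 -72.7 318.8] [0.92 0.56 0.18]
[[-1.     0.006  0.009]
 [ 0.006  1.    -0.004]
 [-0.009 -0.004 -1.   ]]
1.4 [235.7 183.1]
1.5 [236.5 176.6]
1.57 [236.7 172.1]
1.64 [236.5 167.5]
narrow_press 0.84 [414. 283. 205.]
mug 0.8 [459. 380.   0.]
jar 0.59 [710. 176. 240.]
```

View pics/st6.png

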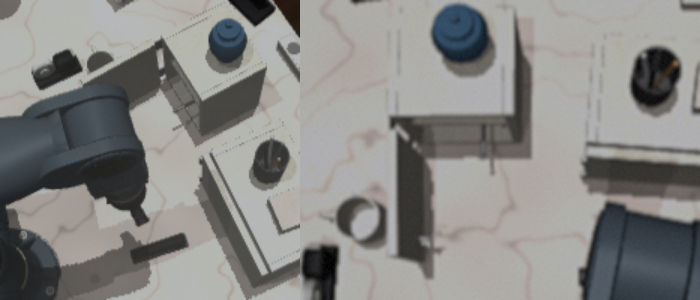

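The door's top edge runs straight down from (392, 118) to (388, 258) in the right half. Its free corner is at about column 173, where an angle of 1.57 predicts 172. The mug and jar haven't moved, and the arm is clear.

```bash
python3 -c "
from bench import *
print(sign_off())"
```

```text
the job is handed in; nothing more can be done
None
```

The narrow cupboard's door was pressed until it sprang ajar, then pushed from behind to about square (1.57 rad by the top camera). The mug and jar measured where they were, the wide cupboard looked shut, and I handed the job in at about 15.5 s with the arm clear; no verdict came back.

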